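Reset the tripped bench unit through its covered well

TASK

Reset the bench unit that has the round sliding cover: push the cover along its rails until the well under it is wholly open, reach a fingertip down into the well and press the sunken key all the way down for a moment, then let it come up and push the cover fully shut again. Only push and press, lift nothing; leave the unit with the square cover and the things lying around as they are.

Things in the scene. Friction and masses are not known exactly. Their poses are not given: they have to be found in the camera images.
- round_unit: The unit to reset: the one with the ROUND cover. Grey housing fixed to the bench, 84 (x) by 132 (y, slide direction) by 48 mm high; origin at the centre of its underside. In its flat top: a round well 48 mm in diameter, 28 mm deep, 32 mm toward -y from the middle, and a sliding cover between two guide rails (6 mm high, 65 mm apart, along y). Cable gland on the +x side.
- round_well (a point): Centre of the mouth of the round unit's well, level with the flat top of the housing; axes as the housing. The key stands in the middle of the well.
- round_key_top (a point): Centre of the top of the round unit's sunken key: white, round, 26 mm in diameter, in the middle of the well. When up, its top lies 20 mm below the flat top of the housing (28 mm above the bench).
- round_cover_top (a point): Centre of the top face of the round unit's sliding cover, a bare metal round disc 58 mm in diameter, 18 mm high above the housing's flat top, with upright side faces that a fingertip can push; axes as the housing.
- round_cover (a joint): How far the cover has slid from shut, in m: 0 fully shut (centred over the well), grows along the housing's +y, 0.064 at the far stop. From 0.053 on the well is wholly clear. It has about 2 N of friction and stays where it is left; it may stand up to 0.012 ajar at the start.
- round_key (a joint): How far the key is pressed, in m: 0 up, 0.005 fully down. Sprung: about 2 N to start, 5 N fully down; it comes back up by itself.
- square_unit: The other unit, of the same build but with a SQUARE cover; to be left alone. Grey housing fixed to the bench, 84 (x) by 132 (y, slide direction) by 48 mm high; origin at the centre of its underside. In its flat top: a square well 47 mm wide, 28 mm deep, 32 mm toward -y from the middle, and a sliding cover between two guide rails (6 mm high, 65 mm apart, along y). Cable gland on the +x side.
- square_well (a point): Centre of the mouth of the square unit's well, level with the flat top of the housing; axes as the housing. The key stands in the middle of the well.
- square_key_top (a point): Centre of the top of the square unit's sunken key: white, round, 26 mm in diameter, in the middle of the well. When up, its top lies 20 mm below the flat top of the housing (28 mm above the bench).
- square_cover_top (a point): Centre of the top face of the square unit's sliding cover, a bare metal square block 58 x 58 mm, 18 mm high above the housing's flat top, with upright side faces that a fingertip can push; axes as the housing.
- square_cover (a joint): How far the cover has slid from shut, in m: 0 fully shut (centred over the well), grows along the housing's +y, 0.064 at the far stop. From 0.053 on the well is wholly clear. It has about 2 N of friction and stays where it is left; it may stand up to 0.012 ajar at the start.
- square_key (a joint): How far the key is pressed, in m: 0 up, 0.005 fully down. Sprung: about 2 N to start, 5 N fully down; it comes back up by itself.
- weight: Loose bystander, to be left alone: brass-coloured knobbed balance weight, 42 mm across, 46 mm high; origin at the centre of its underside.
- rubber_stopper: Loose bystander, to be left alone: reddish rubber stopper, 27 mm across, 25 mm high; origin at the centre of its underside.
- screwdriver: Loose bystander, to be left alone: screwdriver with orange handle, 179 mm long, lying flat; origin at the centre of its underside.
- black_pen: Loose bystander, to be left alone: black marker, 130 mm long, lying flat; origin at the centre of its underside.
- tape: Loose bystander, to be left alone: roll of beige tape lying flat, 105 mm across, 24 mm high; origin at the centre of its underside.
- dish: Loose bystander, to be left alone: clear flat dish, 88 mm across, 13 mm high; origin at the centre of its underside.
- timer: Loose bystander, to be left alone: small white bench timer, 58 x 62 mm, 20 mm high; origin at the centre of its underside.

How it is judged:
On the way, in this order (a step that is already met when the one before it is completed fails the run):
1. the round cover is pushed clear of the well (value of joint round_cover above 0.053 m), for 0.1 s.
2. a finger presses the sunken key of the round unit down (value of joint round_key above 0.004 m and contact force between the fingers and round_unit above 0.5 N and value of joint round_cover above 0.05 m), for 0.1 s.
3. the key has come up and the round cover is shut again (value of joint round_cover below 0.004 m and value of joint round_key below 0.001 m), for 0.1 s.
At the end, for the whole second after the job is handed in: The round cover is shut to within 4 mm, both keys are up, the square cover is within 6 mm of where it stood, and every bystander within 15 mm of where it lay (all of step 3 and value of joint square_key below 0.001 m and distance of square_cover_top from where it was at the start of the episode below 0.006 m and distance of each of weight, rubber_stopper, screwdriver, black_pen, tape, dish, timer from where it was at the start of the episode below 0.015 m); the robot touches nothing.
It fails at once if the square unit's cover is shifted by more than 6 mm or its key pressed (distance of square_cover_top from where it was at the start of the episode above 0.006 m or value of joint square_key above 0.002 m).
It fails at once if a bystander is lifted or shifted by more than 15 mm (distance of any of weight, rubber_stopper, screwdriver, black_pen, tape, dish, timer from where it was at the start of the episode above 0.015 m).
It also fails if it takes over 48 s, if anything falls off the work surface, if the arm or the gripper's body presses on something with over 40 N, if the wrist force passes 120 N, or if a joint passes its speed limit or range.

ROBOT

A 7-joint arm with a two-finger parallel gripper is mounted at the origin on a cart in front of the work surface, level with it; the furniture and walls round the work are solid. World frame = base frame: x ahead of the robot, y to its left, z up, the work surface at z = 0. Lengths are in m, angles in rad, forces in N, time in s.
With the tool pointing down it reaches from about 0.425 to 1.025 m from the base axis. Payload 9.4 kg.
Tool frame: the origin (TCP) lies midway between the tips of the shut fingers; the grasp point (between the pads) lies 19 mm behind it; z points along the fingers, y is the line along which they close (so a half turn about z gives the same grasp; the last joint's range is limited). The gripper opens to 85 mm and grips with 20 to 120 N. Pads are 22 mm wide; open, the fingers measure 114 mm over their backs; the gripper's body (76 mm by 85 mm) begins 54 mm behind the grasp point. The pads swing forward as they close: fully open they stand 13 mm farther back than shut.
Start: joints at [-1.418, 0.599, -0.003, 1.599, 0.002, 0.943, -0.08], TCP at [0.165, 0.706, 0.231] pointing down, gripper open.
Joint ranges: [-2.57, 2.57], [-0.35, 1.97], [-1.29, 1.29], [0.11, 2.56], [-1.05, 4.19], [0.11, 1.86], [-2.63, 2.63]. Speed limits (rad/s): [2.22, 2.22, 3.01, 3.01, 3.14, 3.14, 3.14].

INTERFACE

Orientations are given as a rotation vector (axis times angle).
In Python, from bench import r, viewer, job gives the robot as it stands.
- The arm moves only by the tool step_arm, never from a script. Its argument "steps" is a list of rows, each an object of numbers: "dx", "dy", "dz": the shift along the tool's x, y, z in m; "ax", "ay", "az": the turn, a rotation vector about the tool's x, y, z in degrees; "grip": the opening, from 0 (shut) to 1 (fully open). A call has 1 to 8 rows; each row shifts and turns the commanded pose from where the row before left it, along the tool's axes as they then stand; what a row does not reach is not made up. A row lasts 1/12 s, in which the tool goes at most 41.7 mm and 7.16 degrees, less where a joint would pass 70% of its speed; a pose out of reach is approached as far as the arm can. A call is refused whole if a number of a shift passes 0.0417 or a number of a turn 7.16, either way. A call with a gripper value outside its range is refused whole. The fingers move at their own pace and stop on an object; "newtons" is the grip in N (left out, the last holds). Time passes only in rows, so rows that do not move let the fingers close. It gives the time, the measured TCP pose, the force, the opening and the grip force at its end, in the units of the state.
- r.observe(): the state, without advancing time (a new reading comes with each control period).
- viewer.get_image(name): name is "scene" or "top"; returns the picture (420x560x3 uint8, blue, green, red); there is no depth.
- viewer.camera_model(name): a dict with "fx", "fy", "cx", "cy" (pixels), "k1" (the pictures are not rectified: a ray, as slopes to the right and down, at radius r is drawn at 1 + k1 r^2 times it, then the intrinsics apply), "extrinsics" (4x4, takes a point from camera to world coordinates). Camera axes: x right, y down, z forward; pixel columns grow to the right and rows downward; lengths in m; the calibration is good to about 2 mm. A picture is of the moment at which its call begins. camera_model takes no time and is no camera call.
- job.sign_off(): hands the job in; it is judged then, once.
Trained networks look in the newest picture that a camera, given by its name, has taken for a name from the list of things; names that differ only in an ending like _2 or _b are one class to them, and where a whole thing is asked for, a point or a joint stands for the part that bears it (a point fixed in the world has none). Each returns a list of dicts, best first, with "confidence" (0 to 1); they miss things now and then, are a little off and sometimes report something else, mostly with a low value. They report only what shows in the picture. A call takes as long as a camera call.
- viewer.boxes_of(camera, name): "location" ([row, column] in pixels, amid what is visible of it).
- viewer.mark_of(camera, name): "location" ([row, column] in pixels: a listed point, or the origin of a listed thing).
The state is a dict: "clock": time; "q": joint angles; "joint_vel": joint speeds; "joint_torque": joint torques, N m; "position": TCP position; "tool_rot": TCP orientation; "force": force on the tool from outside, world axes, zero at the start; "wrist_torque": the same for the moment, N m; "width": finger opening in m; "grasp_force": force on a finger pad.
Only numpy, scipy, OpenCV 4.12 (cv2) and the standard library are available. Lean on these libraries where they do the work, as an engineer would, in place of code of your own. Each camera call takes 0.05 s, during which the arm holds its last target. There are 200 camera calls.

## Working session

There is one attempt and no reset: what is moved stays moved. The work goes in short steps, Python scripts to look and compute and a tool call to move; the robot and the scene stay as the last step left them, time stands still between calls to the robot, and variables do not carry over. Pictures are saved under pics/ and viewed, at most 10 in all, crops included, and the job is handed in when it is done.

Besides the shell and the picture viewer there is one more tool, called as name([rows], argument=value, ...), one row to a line, values as JSON. step_arm: Moves the arm, as the interface text tells. Its arguments: {"type":"object","properties":{"steps":{"type":"array","items":{"type":"object","properties":{"dx":{"type":"number"},"dy":{"type":"number"},"dz":{"type":"number"},"ax":{"type":"number"},"ay":{"type":"number"},"az":{"type":"number"},"grip":{"type":"number"}}}},"newtons":{"type":"number"}},"required":["steps"]}

```bash
mkdir -p pics; cat > h.py <<'E'
import numpy as np, cv2
from bench import r, viewer, job
from scipy.spatial.transform import Rotation as R
def ray(cam,rc):
    m=viewer.camera_model(cam); K=np.array([[m['fx'],0,m['cx']],[0,m['fy'],m['cy']],[0,0,1.]])
    p=cv2.undistortPoints(np.array([[[rc[1],rc[0]]]],float),K,np.array([m['k1'],0,0,0.]))[0,0]
    E=np.array(m['extrinsics']); return E[:3,3],E[:3,:3]@np.array([p[0],p[1],1])
def at_z(cam,rc,z):
    o,d=ray(cam,rc); return o+d*(z-o[2])/d[2]
E
python3 - <<'E'
from h import *
ims=[viewer.get_image(c) for c in('top','scene')]
for c,i in zip(('top','scene'),ims): cv2.imwrite(f'pics/{c}1.png',i)
Z=dict(round_unit=0,round_well=.048,round_cover_top=.066,square_unit=0,square_cover_top=.066)
for n,z in Z.items():
  for c in('top','scene'):
    for d in viewer.mark_of(c,n)[:2]: print(n,c,np.round(d['location'],1),round(d['confidence'],2),at_z(c,d['location'],z).round(4))
for n in ['weight','rubber_stopper','screwdriver','black_pen','tape','dish','timer']:
    for d in viewer.mark_of('top',n)[:1]: print(n,np.round(d['location'],1),round(d['confidence'],2),at_z('top',d['location'],0).round(3))
s=r.observe(); print(s['clock'],s['position'],s['tool_rot'],R.from_rotvec(s['tool_rot']).as_matrix().round(3))
for c in('top','scene'): print(np.array(viewer.camera_model(c)['extrinsics'])[:3,3])
E
```

```text
round_unit top [179.7 329.1] 0.93 [ 0.5547 -0.1522  0.    ]
round_unit top [173.1 345. ] 0.73 [ 0.5714 -0.1939  0.    ]
round_unit scene [234.  344.9] 0.95 [ 0.5613 -0.1668  0.    ]
round_unit scene [179.9 276.2] 0.31 [0.5533 0.202  0.    ]
round_well top [175.8 349.6] 0.56 [ 0.5556 -0.1991  0.048 ]
round_well top [221.1 272. ] 0.53 [ 0.4449 -0.0033  0.048 ]
round_well scene [226.5 347.6] 0.65 [ 0.5476 -0.19    0.048 ]
round_cover_top top [174.7 349. ] 0.95 [ 0.5551 -0.1953  0.066 ]
round_cover_top scene [221.2 353. ] 0.63 [ 0.5594 -0.197   0.066 ]
square_unit top [200.5 202.2] 0.9 [0.5057 0.1766 0.    ]
square_unit scene [219.4 282.4] 0.74 [ 0.447  -0.0067  0.    ]
square_unit scene [184.3 262.2] 0.58 [0.4976 0.2035 0.    ]
square_cover_top top [190.9 207. ] 0.97 [0.5203 0.1554 0.066 ]
square_cover_top scene [169.4 271.4] 0.61 [0.519  0.1747 0.066 ]
weight [176.  273.5] 0.46 [ 0.567 -0.008  0.   ]
rubber_stopper [220.8 273.5] 0.64 [ 0.45  -0.007  0.   ]
screwdriver [260.  320.3] 0.84 [ 0.348 -0.124  0.   ]
black_pen [259.  224.9] 0.67 [0.354 0.119 0.   ]
tape [191.8 132.2] 0.62 [0.531 0.358 0.   ]
dish [216.8 414.7] 0.58 [ 0.455 -0.37   0.   ]
timer [175.8 415.6] 0.87 [ 0.562 -0.377  0.   ]
0.95 [0.16516001 0.70593329 0.23127909] [ 3.60203382e-01  3.12082862e+00 -4.06216755e-05] [[-0.974  0.228  0.   ]
 [ 0.228  0.974 -0.   ]
 [-0.    -0.    -1.   ]]
[ 0.31892302 -0.01941309  1.37149487]
[-0.11420039 -0.90840652  0.78178228]
```

View pics/top1.png

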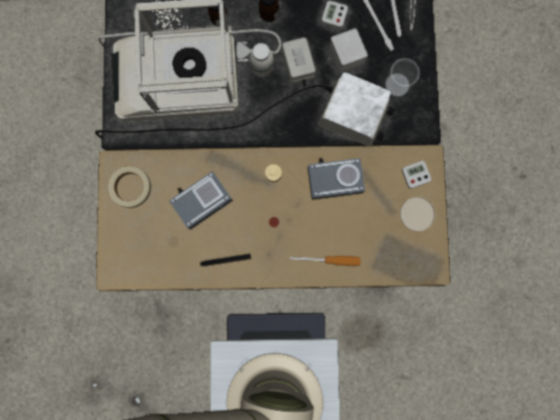

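View pics/scene1.png

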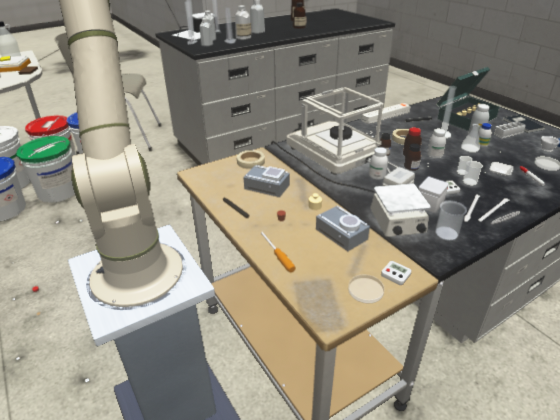

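The top view shows the round unit (cover at px row 175, col 349, gland at 160, 321) and the square unit at (200, 202). Next I measure the round unit's yaw.

```bash
python3 - <<'E'
from h import *
im=cv2.imread('pics/top1.png'); 
c=im[145:215,295:380]; cv2.imwrite('pics/crop1.png',cv2.resize(c,None,fx=8,fy=8,interpolation=cv2.INTER_CUBIC))
# housing: bluish-grey vs wood
b,g,rr=[im[...,i].astype(int) for i in range(3)]
m=((b-rr)>-5).astype(np.uint8); m[:152]=0;m[:,:300]=0;m[205:]=0;m[:,375:]=0
n,l,st,ce=cv2.connectedComponentsWithStats(m); k=1+np.argmax(st[1:,4]); print(st[k],ce[k])
m=cv2.morphologyEx((l==k).astype(np.uint8),cv2.MORPH_OPEN,np.ones((7,7)))
pts=np.argwhere(m)[:,::-1].astype(np.float32); rect=cv2.minAreaRect(pts); print(rect)
W=np.array([at_z('top',p[::-1],.048)[:2] for p in cv2.boxPoints(rect)]); print(W.round(4), W.mean(0))
for i in range(4):
  e=W[(i+1)%4]-W[i]; print(np.linalg.norm(e).round(4),np.degrees(np.arctan2(e[1],e[0])).round(1))
for cam,v in(('top',1),('scene',2)): 
  o,d=ray(cam,(0,0))
E
```

```text
[ 308  159   56   39 1784] [335.79204036 178.04932735]
((335.9308166503906, 177.94615173339844), (34.10955047607422, 52.714759826660156), 82.87498474121094)
[[ 0.5865 -0.0948]
 [ 0.6011 -0.2266]
 [ 0.515  -0.2343]
 [ 0.5007 -0.1034]] [ 0.55083448 -0.16478451]
0.1326 -83.7
0.0864 -174.9
0.1316 96.3
0.0863 5.7
```

View pics/crop1.png

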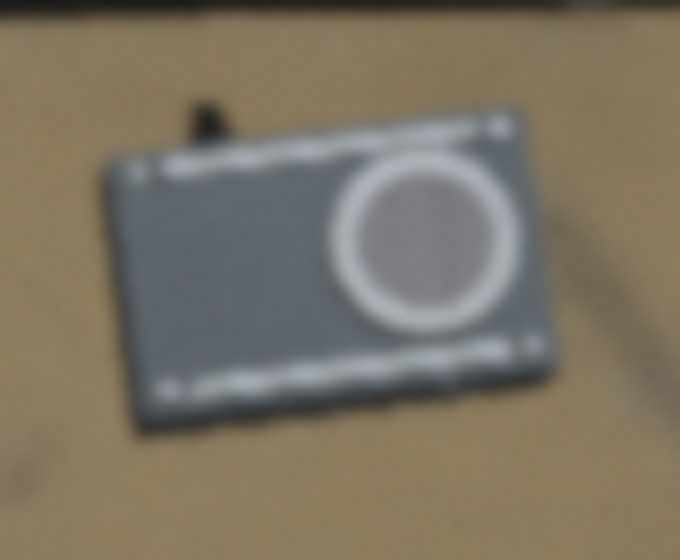

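The crop shows the round unit turned about +6°, with the cover almost shut (crop px 425, 240) and the gland on the world +x side. With the tool's x along the housing's y, everything lines up.

```bash
cat >> h.py <<'E'
def plan(wps,p=None,yaw=None):
    "wps: (x,y,z,yaw of tool x in deg, rows); prints rows in tool axes, tool assumed pointing down"
    s=r.observe(); p=np.array(s['position'] if p is None else p)
    M=R.from_rotvec(s['tool_rot']).as_matrix(); yaw=np.degrees(np.arctan2(M[1,0],M[0,0])) if yaw is None else yaw
    for x,y,z,yw,n in wps:
        d=(np.array([x,y,z])-p)/n; a=(yw-yaw)/n
        for i in range(n):
            t=np.radians(yaw); X=np.array([np.cos(t),np.sin(t),0]); Y=np.array([np.sin(t),-np.cos(t),0])
            print('{"dx":%.4f,"dy":%.4f,"dz":%.4f,"az":%.2f}'%(d@X,d@Y,-d[2],-a)); yaw+=a
        p=np.array([x,y,z])
        print('--')
E
python3 - <<'E'
from h import *
plan([(.48,.30,.2,130,15),(.5614,-.2545,.15,96,16)])
E
```

```text
{"dx":-0.0266,"dy":-0.0216,"dz":0.0021,"az":2.46}
{"dx":-0.0275,"dy":-0.0204,"dz":0.0021,"az":2.46}
{"dx":-0.0284,"dy":-0.0192,"dz":0.0021,"az":2.46}
{"dx":-0.0291,"dy":-0.0180,"dz":0.0021,"az":2.46}
{"dx":-0.0299,"dy":-0.0167,"dz":0.0021,"az":2.46}
{"dx":-0.0306,"dy":-0.0154,"dz":0.0021,"az":2.46}
{"dx":-0.0312,"dy":-0.0141,"dz":0.0021,"az":2.46}
{"dx":-0.0318,"dy":-0.0127,"dz":0.0021,"az":2.46}
{"dx":-0.0323,"dy":-0.0114,"dz":0.0021,"az":2.46}
{"dx":-0.0328,"dy":-0.0100,"dz":0.0021,"az":2.46}
{"dx":-0.0332,"dy":-0.0086,"dz":0.0021,"az":2.46}
{"dx":-0.0335,"dy":-0.0071,"dz":0.0021,"az":2.46}
{"dx":-0.0338,"dy":-0.0057,"dz":0.0021,"az":2.46}
{"dx":-0.0340,"dy":-0.0042,"dz":0.0021,"az":2.46}
{"dx":-0.0341,"dy":-0.0028,"dz":0.0021,"az":2.46}
--
{"dx":-0.0298,"dy":-0.0184,"dz":0.0031,"az":2.13}
{"dx":-0.0305,"dy":-0.0173,"dz":0.0031,"az":2.13}
{"dx":-0.0311,"dy":-0.0161,"dz":0.0031,"az":2.13}
{"dx":-0.0317,"dy":-0.0150,"dz":0.0031,"az":2.13}
{"dx":-0.0322,"dy":-0.0138,"dz":0.0031,"az":2.13}
{"dx":-0.0327,"dy":-0.0126,"dz":0.0031,"az":2.13}
{"dx":-0.0331,"dy":-0.0113,"dz":0.0031,"az":2.13}
{"dx":-0.0335,"dy":-0.0101,"dz":0.0031,"az":2.13}
{"dx":-0.0339,"dy":-0.0089,"dz":0.0031,"az":2.13}
{"dx":-0.0342,"dy":-0.0076,"dz":0.0031,"az":2.13}
{"dx":-0.0345,"dy":-0.0063,"dz":0.0031,"az":2.13}
{"dx":-0.0347,"dy":-0.0050,"dz":0.0031,"az":2.13}
{"dx":-0.0348,"dy":-0.0038,"dz":0.0031,"az":2.13}
{"dx":-0.0349,"dy":-0.0025,"dz":0.0031,"az":2.13}
{"dx":-0.0350,"dy":-0.0012,"dz":0.0031,"az":2.13}
{"dx":-0.0350,"dy":0.0001,"dz":0.0031,"az":2.13}
--
```

step_arm([
  {"dx":-0.027,"dy":-0.022,"dz":0.002,"az":2.5,"grip":0},
  {"dx":-0.027,"dy":-0.02,"dz":0.002,"az":2.5,"grip":0},
  {"dx":-0.028,"dy":-0.019,"dz":0.002,"az":2.5,"grip":0},
  {"dx":-0.029,"dy":-0.018,"dz":0.002,"az":2.5,"grip":0},
  {"dx":-0.03,"dy":-0.017,"dz":0.002,"az":2.5,"grip":0},
  {"dx":-0.031,"dy":-0.015,"dz":0.002,"az":2.5,"grip":0},
  {"dx":-0.031,"dy":-0.014,"dz":0.002,"az":2.5,"grip":0},
  {"dx":-0.032,"dy":-0.013,"dz":0.002,"az":2.5,"grip":0},
])

```text
schema error: expected keys dx, dy, dz, ax, ay, az, grip
```

step_arm([
  {"dx":-0.032,"dy":-0.011,"dz":0.002,"az":2.5,"grip":0},
  {"dx":-0.033,"dy":-0.01,"dz":0.002,"az":2.5,"grip":0},
  {"dx":-0.033,"dy":-0.009,"dz":0.002,"az":2.5,"grip":0},
  {"dx":-0.033,"dy":-0.007,"dz":0.002,"az":2.5,"grip":0},
  {"dx":-0.034,"dy":-0.006,"dz":0.002,"az":2.5,"grip":0},
  {"dx":-0.034,"dy":-0.004,"dz":0.002,"az":2.5,"grip":0},
  {"dx":-0.034,"dy":-0.003,"dz":0.002,"az":2.5,"grip":0},
  {"dx":-0.03,"dy":-0.018,"dz":0.003,"az":2.1,"grip":0},
])

```text
schema error: expected keys dx, dy, dz, ax, ay, az, grip
```

step_arm([
  {"dx":-0.03,"dy":-0.017,"dz":0.003,"az":2.1,"grip":0},
  {"dx":-0.031,"dy":-0.016,"dz":0.003,"az":2.1,"grip":0},
  {"dx":-0.032,"dy":-0.015,"dz":0.003,"az":2.1,"grip":0},
  {"dx":-0.032,"dy":-0.014,"dz":0.003,"az":2.1,"grip":0},
  {"dx":-0.033,"dy":-0.013,"dz":0.003,"az":2.1,"grip":0},
  {"dx":-0.033,"dy":-0.011,"dz":0.003,"az":2.1,"grip":0},
  {"dx":-0.033,"dy":-0.01,"dz":0.003,"az":2.1,"grip":0},
  {"dx":-0.034,"dy":-0.009,"dz":0.003,"az":2.1,"grip":0},
])

```text
schema error: expected keys dx, dy, dz, ax, ay, az, grip
```

step_arm([
  {"dx":-0.034,"dy":-0.008,"dz":0.003,"az":2.1,"grip":0},
  {"dx":-0.034,"dy":-0.006,"dz":0.003,"az":2.1,"grip":0},
  {"dx":-0.035,"dy":-0.005,"dz":0.003,"az":2.1,"grip":0},
  {"dx":-0.035,"dy":-0.004,"dz":0.003,"az":2.1,"grip":0},
  {"dx":-0.035,"dy":-0.002,"dz":0.003,"az":2.1,"grip":0},
  {"dx":-0.035,"dy":-0.001,"dz":0.003,"az":2.1,"grip":0},
  {"dx":-0.035,"dz":0.003,"az":2.1,"grip":0},
  {"grip":0},
])

```text
schema error: expected keys dx, dy, dz, ax, ay, az, grip
```

All keys are required.

step_arm([
  {"dx":-0.027,"dy":-0.022,"dz":0.002,"ax":0,"ay":0,"az":2.5,"grip":0},
  {"dx":-0.027,"dy":-0.02,"dz":0.002,"ax":0,"ay":0,"az":2.5,"grip":0},
  {"dx":-0.028,"dy":-0.019,"dz":0.002,"ax":0,"ay":0,"az":2.5,"grip":0},
  {"dx":-0.029,"dy":-0.018,"dz":0.002,"ax":0,"ay":0,"az":2.5,"grip":0},
  {"dx":-0.03,"dy":-0.017,"dz":0.002,"ax":0,"ay":0,"az":2.5,"grip":0},
  {"dx":-0.031,"dy":-0.015,"dz":0.002,"ax":0,"ay":0,"az":2.5,"grip":0},
  {"dx":-0.031,"dy":-0.014,"dz":0.002,"ax":0,"ay":0,"az":2.5,"grip":0},
  {"dx":-0.032,"dy":-0.013,"dz":0.002,"ax":0,"ay":0,"az":2.5,"grip":0},
])

```text
clock: 1.62
position: [0.3333, 0.4879, 0.2154]
tool_rot: [0.9, 3.01, 0.001]
force: [0.1, 0.3, -0.3]
width: 0.0001
grasp_force: 0.0
```

step_arm([
  {"dx":-0.032,"dy":-0.011,"dz":0.002,"ax":0,"ay":0,"az":2.5,"grip":0},
  {"dx":-0.033,"dy":-0.01,"dz":0.002,"ax":0,"ay":0,"az":2.5,"grip":0},
  {"dx":-0.033,"dy":-0.009,"dz":0.002,"ax":0,"ay":0,"az":2.5,"grip":0},
  {"dx":-0.033,"dy":-0.007,"dz":0.002,"ax":0,"ay":0,"az":2.5,"grip":0},
  {"dx":-0.034,"dy":-0.006,"dz":0.002,"ax":0,"ay":0,"az":2.5,"grip":0},
  {"dx":-0.034,"dy":-0.004,"dz":0.002,"ax":0,"ay":0,"az":2.5,"grip":0},
  {"dx":-0.034,"dy":-0.003,"dz":0.002,"ax":0,"ay":0,"az":2.5,"grip":0},
  {"dx":-0.03,"dy":-0.018,"dz":0.003,"ax":0,"ay":0,"az":2.1,"grip":0},
])

```text
clock: 2.28
position: [0.4855, 0.2638, 0.1987]
tool_rot: [1.399, 2.811, 0.005]
force: [2.1, -0.4, 0.0]
width: 0.0002
grasp_force: 0.0
```

step_arm([
  {"dx":-0.03,"dy":-0.017,"dz":0.003,"ax":0,"ay":0,"az":2.1,"grip":0},
  {"dx":-0.031,"dy":-0.016,"dz":0.003,"ax":0,"ay":0,"az":2.1,"grip":0},
  {"dx":-0.032,"dy":-0.015,"dz":0.003,"ax":0,"ay":0,"az":2.1,"grip":0},
  {"dx":-0.032,"dy":-0.014,"dz":0.003,"ax":0,"ay":0,"az":2.1,"grip":0},
  {"dx":-0.033,"dy":-0.013,"dz":0.003,"ax":0,"ay":0,"az":2.1,"grip":0},
  {"dx":-0.033,"dy":-0.011,"dz":0.003,"ax":0,"ay":0,"az":2.1,"grip":0},
  {"dx":-0.033,"dy":-0.01,"dz":0.003,"ax":0,"ay":0,"az":2.1,"grip":0},
  {"dx":-0.034,"dy":-0.009,"dz":0.003,"ax":0,"ay":0,"az":2.1,"grip":0},
])

```text
clock: 2.95
position: [0.52, -0.0145, 0.1744]
tool_rot: [1.794, 2.579, 0.001]
force: [0.5, 1.0, -1.3]
width: -0.0001
grasp_force: 0.0
```

step_arm([
  {"dx":-0.034,"dy":-0.008,"dz":0.003,"ax":0,"ay":0,"az":2.1,"grip":0},
  {"dx":-0.034,"dy":-0.006,"dz":0.003,"ax":0,"ay":0,"az":2.1,"grip":0},
  {"dx":-0.035,"dy":-0.005,"dz":0.003,"ax":0,"ay":0,"az":2.1,"grip":0},
  {"dx":-0.035,"dy":-0.004,"dz":0.003,"ax":0,"ay":0,"az":2.1,"grip":0},
  {"dx":-0.035,"dy":-0.002,"dz":0.003,"ax":0,"ay":0,"az":2.1,"grip":0},
  {"dx":-0.035,"dy":-0.001,"dz":0.003,"ax":0,"ay":0,"az":2.1,"grip":0},
  {"dx":-0.035,"dy":0,"dz":0.003,"ax":0,"ay":0,"az":0,"grip":0},
  {"dx":0,"dy":0,"dz":0,"ax":0,"ay":0,"az":0,"grip":0},
])

```text
clock: 3.62
position: [0.5538, -0.2639, 0.1534]
tool_rot: [2.071, 2.357, -0.004]
force: [-0.6, -0.2, 0.3]
width: -0.0002
grasp_force: 0.0
```

```bash
python3 - <<'E'
from h import *
s=r.observe(); print(s['clock'],s['position'],s['force']); M=R.from_rotvec(s['tool_rot']).as_matrix(); print(M.round(3),np.degrees(np.arctan2(M[1,0],M[0,0])))
plan([(.5614,-.2545,.057,96,6)])
E
```

```text
3.6167 [ 0.55376964 -0.26393707  0.15339078] [-0.57726718 -0.249058    0.3176509 ]
[[-0.129  0.992  0.001]
 [ 0.992  0.129 -0.005]
 [-0.005  0.001 -1.   ]] 97.39879111162135
{"dx":0.0014,"dy":0.0015,"dz":0.0161,"az":0.23}
{"dx":0.0014,"dy":0.0015,"dz":0.0161,"az":0.23}
{"dx":0.0014,"dy":0.0015,"dz":0.0161,"az":0.23}
{"dx":0.0014,"dy":0.0014,"dz":0.0161,"az":0.23}
{"dx":0.0014,"dy":0.0014,"dz":0.0161,"az":0.23}
{"dx":0.0014,"dy":0.0014,"dz":0.0161,"az":0.23}
--
```

step_arm([
  {"dx":0,"dy":0.0015,"dz":0.016,"ax":0,"ay":0,"az":0.7,"grip":0},
  {"dx":0,"dy":0.0015,"dz":0.016,"ax":0,"ay":0,"az":0.7,"grip":0},
  {"dx":0,"dy":0.0015,"dz":0.016,"ax":0,"ay":0,"az":0,"grip":0},
  {"dx":0,"dy":0.0015,"dz":0.016,"ax":0,"ay":0,"az":0,"grip":0},
  {"dx":0,"dy":0.0015,"dz":0.016,"ax":0,"ay":0,"az":0,"grip":0},
  {"dx":0,"dy":0.001,"dz":0.015,"ax":0,"ay":0,"az":0,"grip":0},
  {"dx":0,"dy":0,"dz":0,"ax":0,"ay":0,"az":0,"grip":0},
])

```text
clock: 4.2
position: [0.5616, -0.2537, 0.0558]
tool_rot: [-2.09, -2.341, 0.002]
force: [-1.5, -0.5, -0.6]
width: -0.0001
grasp_force: 0.0
```

```bash
python3 - <<'E'
from h import *
s=r.observe(); print(s['clock'],s['position'],s['force']); M=R.from_rotvec(s['tool_rot']).as_matrix(); print(M.round(3),np.degrees(np.arctan2(M[1,0],M[0,0])))
u=np.array([-.1045,.9945]); w=np.array([.5553,-.1968]); d=s['position'][:2]-w; print('along',d@u,'across',d@[u[1],-u[0]])
E
```

```text
4.2 [ 0.56155867 -0.25366482  0.0558425 ] [-1.49706235 -0.45204324 -0.62724945]
[[-0.113  0.994 -0.003]
 [ 0.994  0.113  0.001]
 [ 0.002 -0.003 -1.   ]] 96.4694550843418
along -0.05720609289499753 across 0.0002818696655938757
```

step_arm([
  {"dx":0.01,"dy":0,"dz":-0.001,"ax":0,"ay":0,"az":0,"grip":0},
  {"dx":0.01,"dy":0,"dz":0,"ax":0,"ay":0,"az":0,"grip":0},
  {"dx":0.01,"dy":0,"dz":0,"ax":0,"ay":0,"az":0,"grip":0},
  {"dx":0.01,"dy":0,"dz":0,"ax":0,"ay":0,"az":0,"grip":0},
  {"dx":0.01,"dy":0,"dz":0,"ax":0,"ay":0,"az":0,"grip":0},
  {"dx":0,"dy":0,"dz":0,"ax":0,"ay":0,"az":0,"grip":0},
])

```text
clock: 4.7
position: [0.557, -0.2019, 0.0598]
tool_rot: [-2.09, -2.345, -0.002]
force: [-0.7, -0.2, 0.7]
width: 0.0002
grasp_force: 0.0
```

step_arm([
  {"dx":0.009,"dy":0,"dz":0,"ax":0,"ay":0,"az":0,"grip":0},
  {"dx":0.008,"dy":0,"dz":0,"ax":0,"ay":0,"az":0,"grip":0},
  {"dx":0.006,"dy":0,"dz":0,"ax":0,"ay":0,"az":0,"grip":0},
  {"dx":0.004,"dy":0,"dz":0,"ax":0,"ay":0,"az":0,"grip":0},
  {"dx":0,"dy":0,"dz":0,"ax":0,"ay":0,"az":0,"grip":0},
])

```text
clock: 5.12
position: [0.5538, -0.1768, 0.0593]
tool_rot: [-2.091, -2.343, -0.001]
force: [-0.2, 0.1, -0.4]
width: -0.0001
grasp_force: 0.0
```

```bash
cat >> h.py <<'E'
u=np.array([-.1045,.9945]); w=np.array([.5553,-.1968])
def st():
    s=r.observe(); d=np.array(s['position'][:2])-w
    print(s['clock'],'pos',s['position'].round(4),'F',np.round(s['force'],1),'along',round(d@u,4),'across',round(d@[u[1],-u[0]],4))
E
python3 - <<'E'
from h import *
st()
for c in('top','scene'):
  im=viewer.get_image(c); cv2.imwrite(f'pics/{c}2.png',im)
  for n,z in(('round_cover_top',.066),('round_key_top',.028),('round_well',.048)):
    for d in viewer.mark_of(c,n)[:1]:
      p=at_z(c,d['location'],z); print(c,n,np.round(d['location'],1),round(d['confidence'],2),p.round(4),'along',((p[:2]-w)@u).round(4),'across',((p[:2]-w)@[u[1],-u[0]]).round(4))
im=cv2.imread('pics/scene2.png')[180:260,300:390]; cv2.imwrite('pics/s2c.png',cv2.resize(im,None,fx=7,fy=7,interpolation=cv2.INTER_CUBIC))
E
```

```text
5.1167 pos [ 0.5538 -0.1768  0.0593] F [-0.2  0.1 -0.4] along 0.02 across 0.0006
top round_cover_top [200.3 202.1] 0.71 [0.4972 0.1674 0.066 ] along 0.3683 across -0.0197
scene round_cover_top [209. 337.] 0.6 [ 0.5589 -0.1261  0.066 ] along 0.0699 across 0.011
scene round_well [227.4 348.9] 0.64 [ 0.548  -0.1952  0.048 ] along 0.0023 across -0.0071
```

View pics/s2c.png

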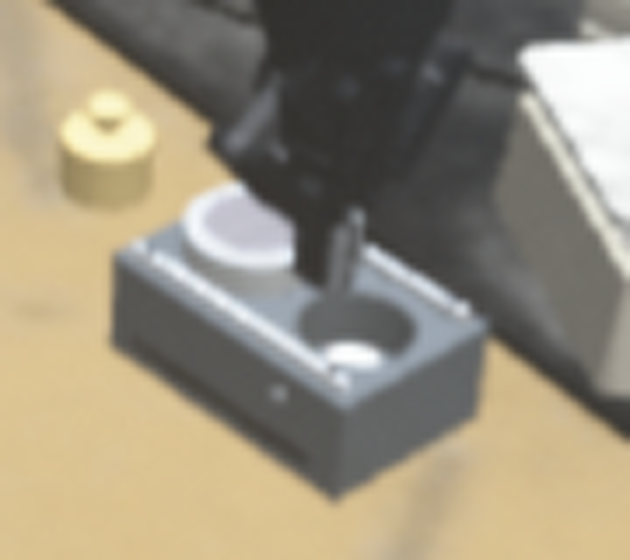

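The crop shows the well open with the white key visible (crop px 352, 355), the cover near the far end, and the finger standing between them. I'll push a little further, then back off and check the well's centre.

step_arm([
  {"dx":0.001,"dy":0,"dz":0,"ax":0,"ay":0,"az":0,"grip":0},
  {"dx":0.001,"dy":0,"dz":0,"ax":0,"ay":0,"az":0,"grip":0},
  {"dx":0.001,"dy":0,"dz":0,"ax":0,"ay":0,"az":0,"grip":0},
  {"dx":0,"dy":0,"dz":0,"ax":0,"ay":0,"az":0,"grip":0},
  {"dx":0,"dy":0,"dz":0,"ax":0,"ay":0,"az":0,"grip":0},
])

```text
clock: 5.93
position: [0.5534, -0.1753, 0.0593]
tool_rot: [2.093, 2.342, -0.0]
force: [0.3, -1.8, -0.6]
width: -0.0
grasp_force: 0.8
```

step_arm([
  {"dx":-0.006,"dy":0,"dz":0,"ax":0,"ay":0,"az":0,"grip":0},
  {"dx":0,"dy":0,"dz":-0.02,"ax":0,"ay":0,"az":0,"grip":0},
  {"dx":0,"dy":0,"dz":-0.035,"ax":0,"ay":0,"az":0,"grip":0},
  {"dx":-0.017,"dy":0,"dz":-0.035,"ax":0,"ay":0,"az":0,"grip":0},
  {"dx":0,"dy":0,"dz":0,"ax":0,"ay":0,"az":0,"grip":0},
  {"dx":0,"dy":0,"dz":0,"ax":0,"ay":0,"az":0,"grip":0},
])

```text
clock: 6.43
position: [0.5571, -0.1994, 0.1514]
tool_rot: [2.092, 2.338, 0.003]
force: [0.5, -0.0, -0.7]
width: -0.0
grasp_force: 0.0
```

```bash
python3 - <<'E'
from h import *
st()
for c in('top','scene'):
  im=viewer.get_image(c); cv2.imwrite(f'pics/{c}3.png',im)
  for n,z in(('round_cover_top',.066),('round_key_top',.028),('round_well',.048)):
    for d in viewer.mark_of(c,n)[:1]:
      p=at_z(c,d['location'],z); print(c,n,np.round(d['location'],1),round(d['confidence'],2),p.round(4),'along',((p[:2]-w)@u).round(4),'across',((p[:2]-w)@[u[1],-u[0]]).round(4))
a=[]
for c,(y,x) in(('top',(140,290)),('scene',(190,305))): a.append(cv2.resize(cv2.imread(f'pics/{c}3.png')[y:y+70,x:x+90],None,fx=8,fy=8,interpolation=cv2.INTER_CUBIC)[:,:,:])
cv2.imwrite('pics/c3.png',cv2.resize(np.vstack(a),(386,600)) if 0 else a[1])
cv2.imwrite('pics/c3t.png',a[0])
E
```

```text
6.4333 pos [ 0.5571 -0.1994  0.1514] F [ 0.5 -0.  -0.7] along -0.0028 across 0.0016
top round_cover_top [176.9 326.1] 0.53 [ 0.5505 -0.1386  0.066 ] along 0.0584 across 0.0013
top round_key_top [177.8 329.6] 0.69 [ 0.5548 -0.1509  0.028 ] along 0.0457 across 0.0043
scene round_cover_top [211.2 337.7] 0.5 [ 0.5537 -0.1359  0.066 ] along 0.0608 across 0.0048
scene round_well [226.4 350.5] 0.83 [ 0.5547 -0.1941  0.048 ] along 0.0027 across -0.0003
```

View pics/c3.png

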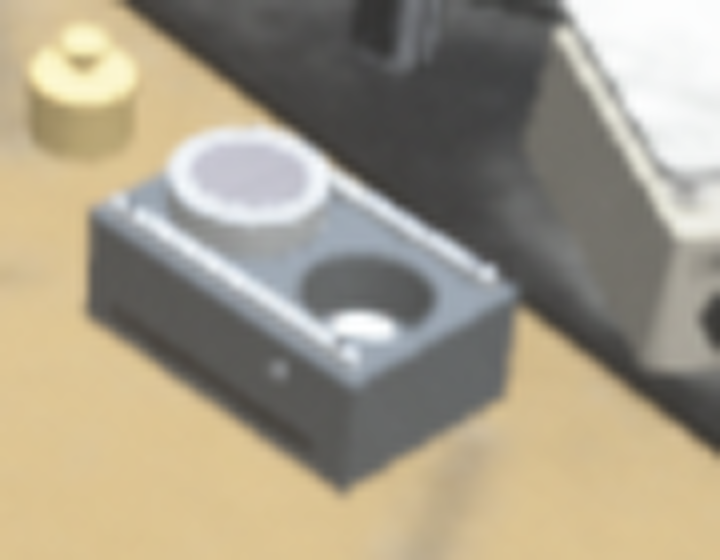

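The crop shows the well fully open (mouth centre at crop 368, 299, which agrees with the estimate) and the cover at about 0.06. Next I go down into the well.

step_arm([
  {"dx":0.0035,"dy":-0.0015,"dz":0.03,"ax":0,"ay":0,"az":0,"grip":0},
  {"dx":0,"dy":0,"dz":0.03,"ax":0,"ay":0,"az":0,"grip":0},
  {"dx":0,"dy":0,"dz":0.025,"ax":0,"ay":0,"az":0,"grip":0},
  {"dx":0,"dy":0,"dz":0.01,"ax":0,"ay":0,"az":0,"grip":0},
  {"dx":0,"dy":0,"dz":0.006,"ax":0,"ay":0,"az":0,"grip":0},
  {"dx":0,"dy":0,"dz":0.006,"ax":0,"ay":0,"az":0,"grip":0},
  {"dx":0,"dy":0,"dz":0.006,"ax":0,"ay":0,"az":0,"grip":0},
  {"dx":0,"dy":0,"dz":0,"ax":0,"ay":0,"az":0,"grip":0},
])

```text
clock: 7.5
position: [0.5543, -0.1947, 0.0362]
tool_rot: [2.093, 2.342, 0.0]
force: [-0.6, -0.5, 0.4]
width: 0.0
grasp_force: 0.0
```

```bash
python3 -c "
from h import *
st()"
```

```text
7.5 pos [ 0.5543 -0.1947  0.0362] F [-0.6 -0.5  0.4] along 0.0022 across -0.0008
```

Inside the well with no contact. Next, the press.

step_arm([
  {"dx":-0.001,"dy":0.0005,"dz":0.004,"ax":0,"ay":0,"az":0,"grip":0},
  {"dx":0,"dy":0,"dz":0.004,"ax":0,"ay":0,"az":0,"grip":0},
  {"dx":0,"dy":0,"dz":0.003,"ax":0,"ay":0,"az":0,"grip":0},
  {"dx":0,"dy":0,"dz":0.002,"ax":0,"ay":0,"az":0,"grip":0},
  {"dx":0,"dy":0,"dz":0,"ax":0,"ay":0,"az":0,"grip":0},
  {"dx":0,"dy":0,"dz":0,"ax":0,"ay":0,"az":0,"grip":0},
])

```text
clock: 8.0
position: [0.5554, -0.1959, 0.0237]
tool_rot: [2.093, 2.342, 0.001]
force: [1.9, -1.0, 4.1]
width: -0.0
grasp_force: 2.2
```

step_arm([
  {"dx":0,"dy":0,"dz":0.002,"ax":0,"ay":0,"az":0,"grip":0},
  {"dx":0,"dy":0,"dz":0.002,"ax":0,"ay":0,"az":0,"grip":0},
  {"dx":0,"dy":0,"dz":0,"ax":0,"ay":0,"az":0,"grip":0},
  {"dx":0,"dy":0,"dz":0,"ax":0,"ay":0,"az":0,"grip":0},
  {"dx":0,"dy":0,"dz":0,"ax":0,"ay":0,"az":0,"grip":0},
])

```text
clock: 8.42
position: [0.5555, -0.1959, 0.0226]
tool_rot: [2.092, 2.34, 0.003]
force: [-5.3, 0.8, 40.6]
width: -0.0002
grasp_force: 20.2
```

Bottomed at 40 N. I'll go up, over and past the cover, then down.

step_arm([
  {"dx":0,"dy":0,"dz":-0.01,"ax":0,"ay":0,"az":0,"grip":0},
  {"dx":0,"dy":0,"dz":-0.025,"ax":0,"ay":0,"az":0,"grip":0},
  {"dx":0,"dy":0,"dz":-0.035,"ax":0,"ay":0,"az":0,"grip":0},
  {"dx":0,"dy":0,"dz":-0.02,"ax":0,"ay":0,"az":0,"grip":0},
  {"dx":0.02,"dy":0,"dz":0,"ax":0,"ay":0,"az":0,"grip":0},
  {"dx":0.035,"dy":0,"dz":0,"ax":0,"ay":0,"az":0,"grip":0},
  {"dx":0.035,"dy":0,"dz":0,"ax":0,"ay":0,"az":0,"grip":0},
  {"dx":0.03,"dy":0,"dz":0,"ax":0,"ay":0,"az":0,"grip":0},
])

```text
clock: 9.08
position: [0.5403, -0.0743, 0.1093]
tool_rot: [-2.092, -2.342, -0.0]
force: [0.6, 0.8, 0.0]
width: 0.0002
grasp_force: 0.0
```

step_arm([
  {"dx":0,"dy":0,"dz":0,"ax":0,"ay":0,"az":0,"grip":0},
  {"dx":0,"dy":0,"dz":0,"ax":0,"ay":0,"az":0,"grip":0},
])

```text
clock: 9.25
position: [0.5408, -0.0741, 0.1091]
tool_rot: [-2.088, -2.346, 0.0]
force: [-1.0, -1.2, 0.6]
width: 0.0003
grasp_force: 0.0
```

```bash
python3 -c "
from h import *
st()"
```

```text
9.25 pos [ 0.5408 -0.0741  0.1091] F [-1.  -1.2  0.6] along 0.1235 across -0.0016
```

step_arm([
  {"dx":0,"dy":0.001,"dz":0.02,"ax":0,"ay":0,"az":0,"grip":0},
  {"dx":0,"dy":0,"dz":0.02,"ax":0,"ay":0,"az":0,"grip":0},
  {"dx":0,"dy":0,"dz":0.01,"ax":0,"ay":0,"az":0,"grip":0},
  {"dx":0,"dy":0,"dz":0,"ax":0,"ay":0,"az":0,"grip":0},
  {"dx":-0.01,"dy":0,"dz":0,"ax":0,"ay":0,"az":0,"grip":0},
  {"dx":-0.01,"dy":0,"dz":0,"ax":0,"ay":0,"az":0,"grip":0},
  {"dx":-0.01,"dy":0,"dz":0,"ax":0,"ay":0,"az":0,"grip":0},
  {"dx":-0.01,"dy":0,"dz":0,"ax":0,"ay":0,"az":0,"grip":0},
])

```text
clock: 9.92
position: [0.547, -0.1173, 0.06]
tool_rot: [2.094, 2.342, 0.001]
force: [0.3, 3.3, -1.0]
width: 0.0
grasp_force: 1.2
```

step_arm([
  {"dx":-0.01,"dy":0,"dz":0,"ax":0,"ay":0,"az":0,"grip":0},
  {"dx":-0.01,"dy":0,"dz":0,"ax":0,"ay":0,"az":0,"grip":0},
  {"dx":-0.009,"dy":0,"dz":0,"ax":0,"ay":0,"az":0,"grip":0},
  {"dx":-0.006,"dy":0,"dz":0,"ax":0,"ay":0,"az":0,"grip":0},
  {"dx":-0.004,"dy":0,"dz":0,"ax":0,"ay":0,"az":0,"grip":0},
  {"dx":-0.002,"dy":0,"dz":0,"ax":0,"ay":0,"az":0,"grip":0},
  {"dx":0,"dy":0,"dz":0,"ax":0,"ay":0,"az":0,"grip":0},
  {"dx":0,"dy":0,"dz":0,"ax":0,"ay":0,"az":0,"grip":0},
])

```text
clock: 10.58
position: [0.5514, -0.1559, 0.0594]
tool_rot: [-2.092, -2.343, -0.001]
force: [-0.9, 3.4, 3.6]
width: 0.0001
grasp_force: 2.4
```

step_arm([
  {"dx":-0.001,"dy":0,"dz":0,"ax":0,"ay":0,"az":0,"grip":0},
  {"dx":-0.001,"dy":0,"dz":0,"ax":0,"ay":0,"az":0,"grip":0},
  {"dx":0,"dy":0,"dz":0,"ax":0,"ay":0,"az":0,"grip":0},
])

```text
clock: 10.83
position: [0.5513, -0.156, 0.0593]
tool_rot: [-2.088, -2.343, -0.002]
force: [-2.0, 10.0, 6.3]
width: -0.0
grasp_force: 5.2
```

```bash
python3 -c "
from h import *
st()"
```

```text
10.8333 pos [ 0.5513 -0.156   0.0593] F [-2.  10.   6.3] along 0.0409 across 0.0003
```

step_arm([
  {"dx":-0.002,"dy":0,"dz":-0.001,"ax":0,"ay":0,"az":0,"grip":0},
  {"dx":0,"dy":0,"dz":0,"ax":0,"ay":0,"az":0,"grip":0},
])

```text
clock: 11.0
position: [0.5512, -0.1563, 0.0597]
tool_rot: [-2.085, -2.343, -0.003]
force: [-0.3, 14.9, -0.6]
width: 0.0003
grasp_force: 7.3
```

step_arm([
  {"dx":0.01,"dy":0,"dz":0,"ax":0,"ay":0,"az":0,"grip":0},
  {"dx":0.015,"dy":0,"dz":0,"ax":0,"ay":0,"az":0,"grip":0},
  {"dx":0,"dy":0,"dz":-0.03,"ax":0,"ay":0,"az":0,"grip":0},
  {"dx":0,"dy":0,"dz":-0.04,"ax":0,"ay":0,"az":0,"grip":0},
  {"dx":0,"dy":0,"dz":-0.04,"ax":0,"ay":0,"az":0,"grip":0},
  {"dx":0,"dy":0,"dz":-0.03,"ax":0,"ay":0,"az":0,"grip":0},
  {"dx":0,"dy":0,"dz":0,"ax":0,"ay":0,"az":0,"grip":0},
  {"dx":0,"dy":0,"dz":0,"ax":0,"ay":0,"az":0,"grip":0},
])

```text
clock: 11.67
position: [0.55, -0.1364, 0.2022]
tool_rot: [2.091, 2.34, 0.003]
force: [-0.6, 0.6, 0.2]
width: 0.0
grasp_force: 0.0
```

```bash
python3 - <<'E'
from h import *
st()
im=viewer.get_image('scene')
for d in viewer.mark_of('scene','round_cover_top')[:1]:
  p=at_z('scene',d['location'],.066); print(d,((p[:2]-w)@u).round(4))
cv2.imwrite('pics/s4.png',cv2.resize(im[150:290,220:420],None,fx=4,fy=4,interpolation=cv2.INTER_CUBIC))
E
```

```text
11.6667 pos [ 0.55   -0.1364  0.2022] F [-0.6  0.6  0.2] along 0.0606 across 0.0011
{'location': [219.7, 353.4], 'confidence': 0.8} 0.0036
```

View pics/s4.png

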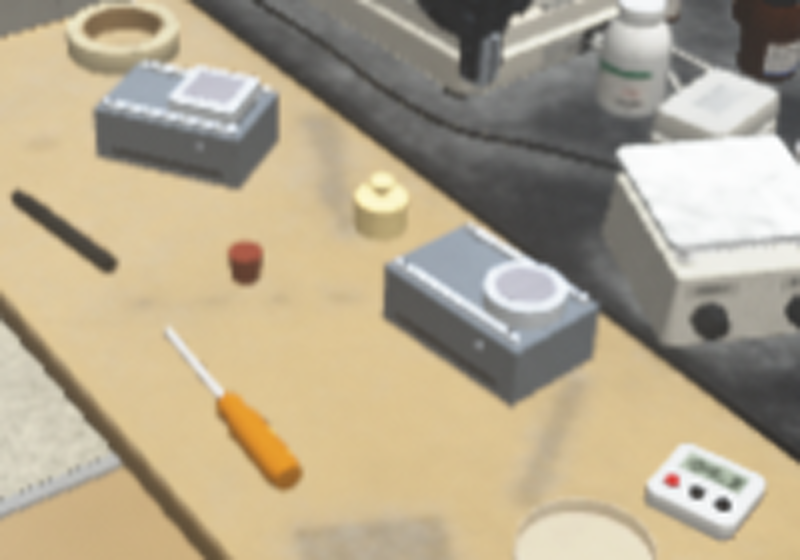

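The picture shows the round cover shut over its well (525, 290). It held against its stop at 15 N. Everything else lies where it was and the arm is clear, so I'm handing in.

```bash
python3 -c "
from h import *
print(job.sign_off())"
```

```text
the job is handed in; nothing more can be done
None
```

The job is handed in: I pushed the round cover open, pressed the key to its stop (about 40 N at the wrist), pushed the cover shut against its stop, and the last picture shows nothing else moved; the sign-off returned no verdict.

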